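# Press the eyelet home, then show the pendant to the inspection camera

### The arm

A 6-joint arm with a two-finger parallel gripper is mounted at the origin on a cart in front of the work surface, level with it; the furniture and walls round the work are solid. World frame = base frame: x ahead of the robot, y to its left, z up, the work surface at z = 0. Lengths are in m, angles in rad, forces in N, time in s.
With the tool pointing down it reaches from about 0.35 to 0.85 m from the base axis. Payload 8.1 kg.
Tool frame: the origin (TCP) lies at the very end of the fingers, on their centre line; the grasp point (between the pads) lies 19 mm behind it; z points along the fingers, y is the line along which they close (so a half turn about z gives the same grasp; the last joint's range is limited). The gripper opens to 93 mm and grips with 3 to 60 N. Pads are 15 mm wide; open, the fingers measure 128 mm over their backs; the gripper's body (75 mm by 188 mm) begins 65 mm behind the grasp point.
Start: joints at [-1.329, 0.13, 1.488, -0, 1.523, -0.085], TCP at [0.193, -0.568, 0.181] pointing down, gripper open.
Joint ranges: [-2.96, 2.96], [-0.89, 2.26], [0.02, 2.5], [-1.34, 4.48], [0, 2.73], [-2.66, 2.66]. Speed limits (rad/s): [2.39, 2.39, 2.79, 3.14, 3.14, 3.14].

### API

Orientations are given as a rotation vector (axis times angle).
In Python, from plant import monitor, eyes, ticket gives the robot as it stands.
- The arm moves only by the tool arm_command, never from a script. Its argument "deltas" is a list that holds one entry, the list of rows, each a list of 6 numbers: the shift along the world's x, y, z in cm, then the turn, a rotation vector about the world's x, y, z in degrees. In form: [[[tx, ty, tz, rx, ry, rz], ...]]. A call has 1 to 12 rows; each row shifts and turns the commanded pose from where the row before left it; what a row does not reach is not made up. A row lasts 1/12 s, in which the tool goes at most 41.7 mm and 7.16 degrees, less where a joint would pass 70% of its speed; a pose out of reach is approached as far as the arm can. A call is refused whole if a number of a shift passes 4.17 or a number of a turn 7.16, either way. A call with a gripper value outside its range is refused whole. "gripper" is the opening, from -1 (shut) to 1 (fully open), set as the call begins (left out, the last holds). The fingers move at their own pace and stop on an object; "squeeze" is the grip in N (left out, the last holds). Time passes only in rows, so rows that do not move let the fingers close. It gives the time, the measured TCP pose, the force, the opening and the grip force at its end, in the units of the state.
- monitor.read_state(): the state, without advancing time (a new reading comes with each control period).
- eyes.read_camera(name): name is "scene" or "side" or "wrist"; returns the picture (420x560x3 uint8, blue, green, red); there is no depth.
- eyes.camera_model(name): a dict with "fx", "fy", "cx", "cy" (pixels), "rvec" (rotation vector, rad) and "tvec" (3), from world to camera coordinates, as OpenCV has them. Camera axes: x right, y down, z forward; pixel columns grow to the right and rows downward; lengths in m; the calibration is good to about 2 mm. The wrist camera is an equidistant fisheye: a pixel r from the principal point sees the ray r / f radians off the axis. A picture is of the moment at which its call begins: read the wrist's pose just before it. camera_model takes no time and is no camera call; for the wrist camera it gives the pose at the moment of the call.
- ticket.close_job(): hands the job in; it is judged then, once.
The state is a dict: "t": time; "q": joint angles; "dq": joint speeds; "joint_torque": joint torques, N m; "tool_pos": TCP position; "orientation": TCP orientation; "force": force on the tool from outside, world axes, zero at the start; "wrist_torque": the same for the moment, N m; "opening": finger opening in m; "gripper_force": force on a finger pad.
Only numpy, scipy, OpenCV 4.12 (cv2) and the standard library are available. Lean on these libraries where they do the work, as an engineer would, in place of code of your own. Each camera call takes 0.05 s, during which the arm holds its last target. There are 200 camera calls.

### The job

A mother-of-pearl pendant lies polished face down in the pressing jig with its brass eyelet standing proud. Swing the jig's toggle clamp down until it locks over centre and has pressed the eyelet home, swing it fully open again, then lift the pendant out and hold it still in the air in front of the inspection camera: its polished underside 100 mm from the lens, centred on the lens axis and square to it, its length upright in the camera's view with the eyelet end uppermost. Finish while still holding it there; do not drop it, touch the camera or disturb the spare blank, the dish of beads and the tweezers.

Things in the scene. Friction and masses are not known exactly. Their poses are not given: they have to be found in the camera images.
- press_jig: Pressing jig, fixed: wooden board 210 x 90 x 18 mm with a steel toggle clamp at one end and the pendant's nest at the other. Origin on the table under the board's mid-line; board from x = -95 to +115, y = -45 to +45 mm. x points from the clamp to the nest, z up. With the clamp open nothing of it stands beyond x = -10 mm towards the nest.
- nest (a point): Middle of the nest's felt top, at jig x = 58, y = 0, 44 mm above the table. Aluminium pedestal with 4 mm steel pins that rise 4 mm above the felt round the pendant. Its ends are 46 mm wide; within 20 mm of the middle it is only 24 mm wide, so fingers can reach down past the pendant's straight sides there, 26 mm to the board.
- clamp_handle (a joint): Swing of the clamp's handle about handle_pivot (axis along jig y), rad. 0: open, lying back from the nest, 12 degrees above level. It grows as the handle is raised and swung towards the nest. 1.33: dead centre; 1.379: stop, upright, locked, stays by itself. From about 1.05 on it presses the eyelet, then squeezes the rubber cap: under 10 N at the grip; elsewhere it turns easily.
- clamp_arm (a joint): Swing of the clamp's arm, driven by the handle through a link, rad. 0: fully open, the arm stands upright between jig x = -60 and -18 mm, its tip 138 mm above the table. About 1.6: shut, the arm is level over the nest with its rubber-capped spindle on the eyelet.
- handle_grip (a point): Middle of the handle's black T-grip: a round bar 12 mm thick, 80 mm long along jig y, across the end of an 8 mm rod, 160 mm from the handle's pivot. Clamp open: jig x = -165, z = 57 mm; locked: x = -5, z = 184 mm. Fingers closing along jig x on one half of the bar (24 mm from its middle, clear of the rod) can carry it round while pointing down; grip lightly (10 N): it must turn.
- handle_pivot (a point): Fixed pivot of the clamp's handle, jig x = -8, y = 0, 24 mm above the table; the handle_grip point goes round it in the jig's x-z plane at 160 mm radius, rising from the open end towards +z and +x.
- pendant: Mother-of-pearl bar with half-round ends, 70 x 30 x 8 mm, 32 to 63 g. Origin: middle of its polished underside; x along its length to the eyelet end, z out of its dark rough back. At the start it lies in the nest, z up, eyelet end towards the clamp (its x against the jig's x). Grip it across its straight sides, 30 mm apart, 40 mm long about the middle.
- eyelet_end (a point): Middle of the eyelet's hole on the pendant's polished underside, 20 mm from the pendant's origin along its x.
- eyelet (a joint): How far the brass eyelet (flange 12 mm in diameter, 1 mm thick) is pushed into the pendant, m. At the start 0 to 0.0015 (5 to 3.5 mm proud of the back); 0.005: home, flange on the back. It takes about 4 N and stays where it is pushed.
- camera_head: Inspection camera, fixed on a low stand, looking up towards the robot: lens in a ring light 62 mm wide. Origin: middle of the lens front, 118 mm above the table. z: lens axis, out of the lens, 40 degrees from vertical; y level; x the camera's upward direction. Pendant rightly shown: origin at (0, 0, 100 mm) in this frame, its x, y, z axes parallel to this frame's.
- spare_blank: Bystander: a second pendant blank without eyelet, 70 x 30 x 8 mm, lying on the table. Leave it alone.
- bead_dish: Bystander: small clear dish with beads, 55 mm in diameter, 13 mm high. Leave it alone.
- tweezer_pair: Bystander: steel tweezers, 16 x 138 x 9 mm. Leave them alone.

How it is judged:
By the outcome, as a careful person would: the job done as asked, in the order asked, and still so for the second after the job is handed in, while the arm keeps its last pose, push and grip.
It also fails if it takes over 72 s, if anything falls off the work surface, if the arm or the gripper's body presses on something with over 40 N, if the wrist force passes 120 N, or if a joint passes its speed limit or range.

## Working session

There is one attempt and no reset: what is moved stays moved. The work goes in short steps, Python scripts to look and compute and a tool call to move; the robot and the scene stay as the last step left them, time stands still between calls to the robot, and variables do not carry over. Pictures are saved under pics/ and viewed, at most 10 in all, crops included, and the job is handed in when it is done.

Besides the shell and the picture viewer there is one more tool, called after ">>>" as name(argument=value, ...), one argument or row to a line, values as JSON. arm_command: Moves the arm, as the interface text tells. Its arguments: {"type":"object","properties":{"deltas":{"type":"array"},"gripper":{"type":"number"},"squeeze":{"type":"number"}},"required":["deltas"]}

```bash
ls; mkdir -p pics; python3 - <<'E'
from plant import monitor, eyes
import cv2
s=monitor.read_state(); print(s)
for n in ["scene","side","wrist"]:
    print(n,eyes.camera_model(n)); cv2.imwrite(f"pics/{n}0.png",eyes.read_camera(n))
E
```

```text
pics
{'t': 0.0, 'q': array([-1.32937379e+00,  1.31172263e-01,  1.48930268e+00, -2.08045665e-05,
        1.52299819e+00, -8.53717172e-02]), 'dq': array([ 1.59021345e-03,  9.45942399e-05, -1.29012581e-03, -1.49768298e-03,
        1.04271174e-04, -1.35103609e-05]), 'joint_torque': array([ 2.12093651e-04, -5.59852231e+01, -4.91757274e+01,  7.66511704e-02,
        3.55597422e-02, -1.72433552e-04]), 'tool_pos': array([ 0.19247691, -0.56759718,  0.17976805]), 'orientation': array([-3.09789932e+00, -5.10742942e-01,  2.62626326e-04]), 'force': array([-0.848936  , -0.4433401 ,  1.22896118]), 'wrist_torque': array([-0.04388607, -0.02647618, -0.00714462]), 'gripper_force': 0.0, 'opening': 0.09294638642541338}
scene {'fx': 411.5665235531129, 'fy': 411.5665235531129, 'cx': 284.7266538618162, 'cy': 210.05436418230283, 'rvec': array([ 0.59925762, -2.52844169,  1.33565445]), 'tvec': array([0.4634079 , 0.20357075, 0.71907258])}
side {'fx': 438.2316172844151, 'fy': 438.2316172844151, 'cx': 277.11142239295543, 'cy': 208.5074839911295, 'rvec': array([ 0.39646451, -2.6847325 ,  1.35498582]), 'tvec': array([0.5107145 , 0.18087441, 0.84822098])}
wrist {'fx': 325.19226210127806, 'fy': 325.19226210127806, 'cx': 285.1900083041439, 'cy': 207.46215081818704, 'rvec': array([-2.36959453,  1.69752626,  0.23342071]), 'tvec': array([-0.59941156, -0.03065548,  0.38979259])}
```

```bash
python3 - <<'E'
import cv2,numpy as np
a=[cv2.imread(f"pics/{n}0.png") for n in ["scene","side"]]
for n,i in zip("ab",a): cv2.imwrite(f"pics/{n}.png",cv2.resize(i,(800,600),interpolation=cv2.INTER_CUBIC))
E
```

```text
(no output)
```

View pics/a.png

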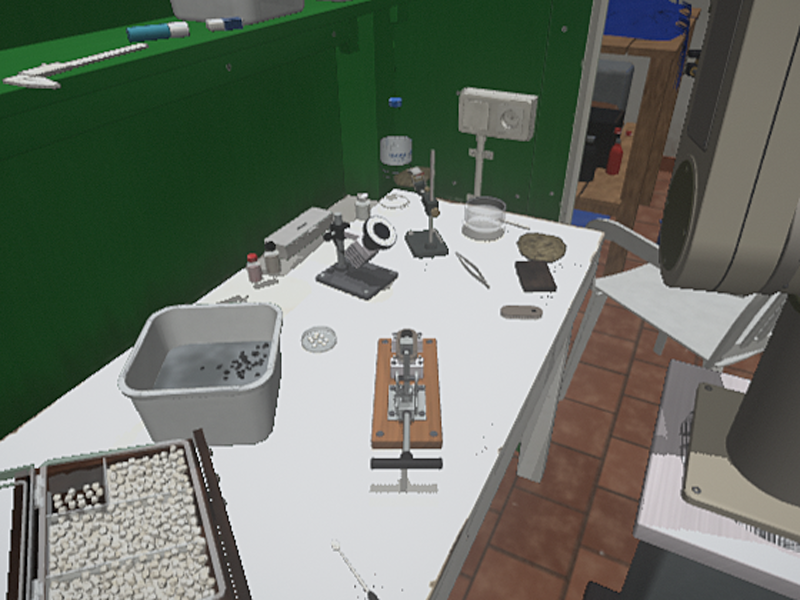

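View pics/b.png

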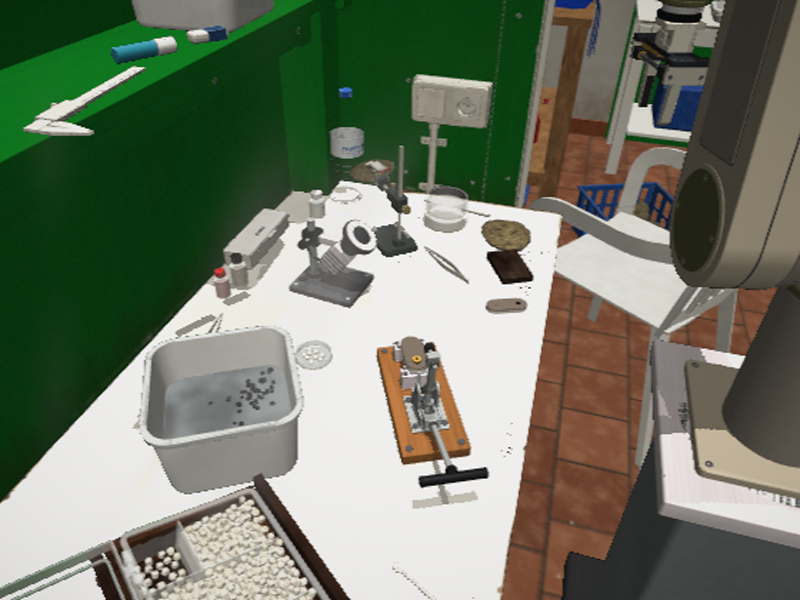

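The scene view (800x600) shows the jig with T-grip ends at (371,463) and (442,463), and the inspection camera's lens at about (380,232). In the side view the grip ends are at (420,481) and (488,473), the eyelet at (417,358) and the lens at (359,237).

```bash
cat > h.py <<'E'
import numpy as np,cv2
from scipy.spatial.transform import Rotation as R
from scipy.optimize import least_squares
from plant import monitor, eyes
def proj(P,m,fish=False):
    P=np.atleast_2d(P)@R.from_rotvec(m['rvec']).as_matrix().T+m['tvec']
    if fish:
        r=np.hypot(P[:,0],P[:,1]);th=np.arctan2(r,P[:,2]);s=th/np.maximum(r,1e-9)
        return np.c_[m['cx']+m['fx']*s*P[:,0],m['cy']+m['fy']*s*P[:,1]]
    return np.c_[m['cx']+m['fx']*P[:,0]/P[:,2],m['cy']+m['fy']*P[:,1]/P[:,2]]
def tri(obs,x0=(.4,-.4,.05)):
    """obs: list of (model,fish,(u,v))"""
    f=lambda X:np.concatenate([proj(X,m,k)[0]-p for m,k,p in obs])
    s=least_squares(f,x0); return s.x,np.sqrt(np.mean(s.fun**2))
def jig(p,pts):
    return np.array(pts)@R.from_euler('z',p[2]).as_matrix().T+[p[0],p[1],0]
E
python3 - <<'E'
from h import *
S=eyes.camera_model("scene");D=eyes.camera_model("side")
for m in (S,D): 
    r=R.from_rotvec(m['rvec']).as_matrix(); print(-r.T@m['tvec'],r[2])
k=1/1.42857
T=dict(gl=((371,463),(420,481)),gr=((442,463),(488,473)),lens=((380,232),(359,237)),
 bnr=((442,446),(470,451)),bfr=((434,339),(431,343)),bnl=((372,445),(404,459)),bfl=((378,339),(376,347)),
 dish=((319,339),(313,354)),blank=((521,312),(506,305)),twz1=((459,253),(424,248)),twz2=((488,287),(466,281)))
O={}
for n,(a,b) in T.items():
    O[n]=[(S,0,np.array(a)*k),(D,0,np.array(b)*k)]; print(n,tri(O[n]))
pts=dict(gl=[-.165,.04,.057],gr=[-.165,-.04,.057],bnr=[-.095,-.045,.018],bnl=[-.095,.045,.018],bfr=[.115,-.045,.018],bfl=[.115,.045,.018])
f=lambda p:np.concatenate([proj(jig(p,[pts[n]])[0],m,0)[0]-o for n in pts for m,_,o in O[n]])
for y0 in np.arange(-3,3,1):
    s=least_squares(f,[.5,-.3,y0]); print(s.x,s.cost)
E
```

```text
[0.19583216 0.63610722 0.57469181] [ 0.37407596 -0.73698001 -0.56296327]
[0.34342562 0.69650742 0.64028115] [ 0.21208284 -0.77429688 -0.5962258 ]
gl (array([0.42801357, 0.26683826, 0.06281445]), np.float64(0.3037560669821238))
gr (array([0.35733957, 0.23444263, 0.06489185]), np.float64(0.04504244254072912))
lens (array([ 0.63403416, -0.12883586,  0.11328312]), np.float64(0.06623383415181362))
bnr (array([0.38638633, 0.16374477, 0.00858275]), np.float64(0.494776100493207))
bfr (array([ 0.482407  , -0.02090421,  0.01465236]), np.float64(0.06102371867104363))
bnl (array([0.46171023, 0.20804798, 0.01737392]), np.float64(0.6089632433824413))
bfl (array([0.55849686, 0.01857594, 0.01751338]), np.float64(0.5418376813532709))
dish (array([0.64828218, 0.04878202, 0.00619288]), np.float64(0.2395902579831428))
blank (array([ 0.3866304 , -0.15947076,  0.00868657]), np.float64(0.26086407852640653))
twz1 (array([ 0.57102604, -0.33693433, -0.01840136]), np.float64(0.27498325118659855))
twz2 (array([ 0.46552101, -0.21767501,  0.00170305]), np.float64(0.28438704869227227))
[ 0.46782074  0.10161706 -1.09946527] 22.925083677445606
[ 0.46782074  0.10161706 -1.09946526] 22.92508367744538
[ 0.46782074  0.10161706 -1.09946527] 22.925083677445464
[ 0.46782074  0.10161706 -1.09946526] 22.925083677445116
[ 0.46782074  0.10161706 -1.09946527] 22.925083677445482
[ 0.46782074  0.10161706 -1.09946527] 22.92508367744522
```

View pics/wrist0.png

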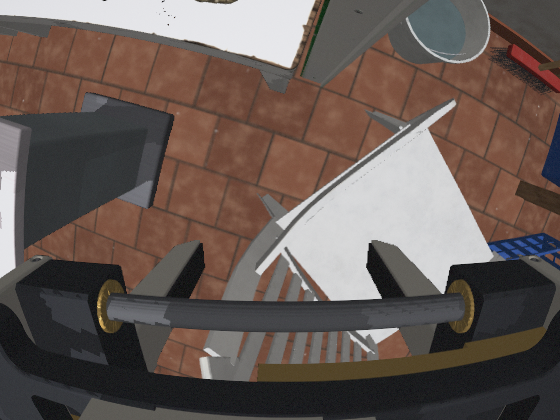

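The wrist picture shows only the floor beyond the table edge, so it must be moved. I'll work out the tool axes and plan the viewing pose.

```bash
cat >> h.py <<'E'
def plan(pos,Rt,n=None):
    s=monitor.read_state(); Rc=R.from_rotvec(s['orientation'])
    dp=(np.array(pos)-s['tool_pos'])*100; dr=(R.from_matrix(Rt)*Rc.inv()).as_rotvec(degrees=True)
    need=max(np.linalg.norm(dp)/4.0,np.linalg.norm(dr)/7.0); n=n or int(np.ceil(need))
    print('d',dp.round(2),dr.round(2),'n>=%.1f'%need,'row',n,np.r_[dp/n,dr/n].round(3).tolist())
def down(yaw): # tool z down, tool y at heading yaw (rad)
    y=np.array([np.cos(yaw),np.sin(yaw),0]);z=np.array([0,0,-1.]);return np.c_[np.cross(y,z),y,z]
E
python3 - <<'E'
from h import *
s=monitor.read_state();Rc=R.from_rotvec(s['orientation']).as_matrix();print(Rc.round(3))
m=eyes.camera_model("wrist");r=R.from_rotvec(m['rvec']).as_matrix();c=-r.T@m['tvec']
print('cam in tool',Rc.T@(c-s['tool_pos']),'axes in tool\n',(Rc.T@r.T).round(3))
for y in (-1.1,-1.1+np.pi): plan([.43,.13,.36],down(y))
E
```

```text
[[ 0.947  0.321 -0.   ]
 [ 0.321 -0.947  0.001]
 [ 0.    -0.001 -1.   ]]
cam in tool [ 0.07446348  0.00064559 -0.20238049] axes in tool
 [[ 0.    -0.964 -0.266]
 [ 1.     0.001 -0.001]
 [ 0.001 -0.266  0.964]]
d [23.75 69.77 18.  ] [-0.08 -0.03  8.25] n>=19.0 row 19 [1.25, 3.672, 0.947, -0.004, -0.002, 0.434]
d [23.75 69.77 18.  ] [-4.0000e-02  1.2000e-01 -1.7175e+02] n>=24.5 row 25 [0.95, 2.791, 0.72, -0.002, 0.005, -6.87]
```

>>> arm_command(
  deltas=[
    [[2.6,2.7,1.5,0,0,0],[2.6,2.7,1.5,0,0,0],[2.6,2.7,1.5,0,0,0],[2.6,2.7,1.5,0,0,1],[2.6,2.7,1.5,0,0,1],[2.6,2.7,1.5,0,0,1],[2.6,2.7,1.5,0,0,1],[2.6,2.7,1.5,0,0,1],[2.6,2.7,1.5,0,0,1],[2.3,2.7,1.5,0,0,1.25]],
  ],
)

```text
t: 0.98
tool_pos: [0.4507, -0.2965, 0.3313]
orientation: [-3.061, -0.707, 0.0]
force: [-0.2, -0.4, 0.7]
opening: 0.0935
gripper_force: 0.0
```

>>> arm_command(
  deltas=[
    [[-0.6,4,0,0,0,0],[-0.6,4,0,0,0,0],[-0.6,4,0,0,0,0],[-0.6,4,0,0,0,0],[-0.6,4,0,0,0,0],[-0.6,4,0,0,0,0],[-0.6,4,0,0,0,0],[-0.6,4,0,0,0,0],[-0.5,4,0,0,0,0],[0,0,0,0,0,0],[0,0,0,0,0,0]],
  ],
)

```text
t: 1.9
tool_pos: [0.3962, 0.0638, 0.3308]
orientation: [3.059, 0.715, 0.0]
force: [-0.7, -0.1, 0.2]
opening: 0.0929
gripper_force: 0.0
```

```bash
python3 - <<'E'
from h import *
import pickle
m=eyes.camera_model("wrist");im=eyes.read_camera("wrist");pickle.dump(m,open("w1.pkl","wb"))
cv2.imwrite("pics/w1.png",im);cv2.imwrite("pics/w1b.png",cv2.resize(im,(800,600),interpolation=cv2.INTER_CUBIC))
s=monitor.read_state();print(s['t'],s['q'],s['tool_pos'],s['orientation'])
E
```

```text
1.95 [ 2.83410158e-02 -4.22123345e-01  1.71756170e+00 -4.60507864e-04
  1.84620464e+00  1.14276205e+00] [0.39645471 0.06227541 0.33072916] [ 3.05978733e+00  7.10380037e-01 -2.15670791e-04]
```

View pics/w1b.png

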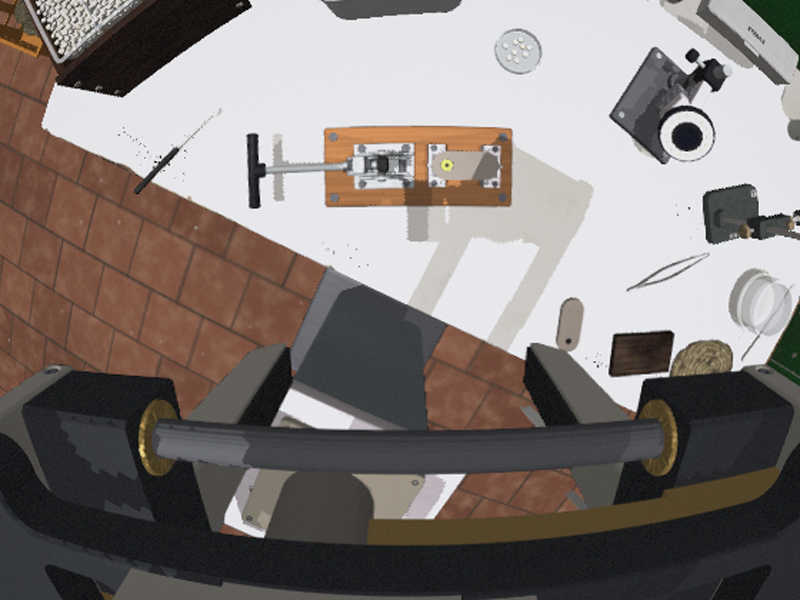

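The wrist view (800x600) shows the board's corners at (324,128), (512,128), (512,206) and (325,207), grip ends at (253,134) and (253,207), the eyelet at (447,165) and the lens ring at (687,136). I'll fit the jig pose and crop the ring in all three views.

```bash
cat > fit.py <<'E'
from h import *
import pickle
S=eyes.camera_model("scene");D=eyes.camera_model("side");W=pickle.load(open("w1.pkl","rb"))
k=.7
T=dict(gl=((371,463),(420,481),(253,134)),gr=((442,463),(488,473),(253,207)),
 bnr=(None,None,(325,207)),bfr=((434,339),(431,343),(512,206)),bnl=(None,None,(324,128)),bfl=((378,339),(376,347),(512,128)),ey=(None,(417,358),(447,165)))
O={n:[(m,f,np.array(p)*k) for m,f,p in zip((S,D,W),(0,0,1),v) if p] for n,v in T.items()}
pts=dict(gl=[-.165,.04,.057],gr=[-.165,-.04,.057],bnr=[-.095,-.045,.018],bnl=[-.095,.045,.018],bfr=[.115,-.045,.018],bfl=[.115,.045,.018],ey=[.038,0,.056])
f=lambda p:np.concatenate([proj(jig(p,[pts[n]])[0],m,q)[0]-o for n in pts for m,q,o in O[n]])
s=least_squares(f,[.468,.1,-1.1],loss='soft_l1');print('jig',s.x,s.fun.round(1))
for n in ('gl','gr','ey'): print(n,tri(O[n]),jig(s.x,[pts[n]]))
f2=lambda p:f(p)[[i for i in range(0)]]
g=[(n,o) for n in pts for o in O[n] if o[1]]
s2=least_squares(lambda p:np.concatenate([proj(jig(p,[pts[n]])[0],o[0],1)[0]-o[2] for n,o in g]),s.x);print('wrist only',s2.x,s2.fun.round(1))
E
python3 fit.py; python3 - <<'E'
import cv2,numpy as np
c=[]
for n,(u,v) in (("scene0",(266,162)),("side0",(251,166)),("w1",(470,92))):
    i=cv2.imread(f"pics/{n}.png")[v-40:v+40,u-40:u+40]; print(n,u-40,v-40); c.append(cv2.resize(i,(266*1,266),interpolation=cv2.INTER_NEAREST))
e=cv2.imread("pics/w1.png")[80:150,210:370]; e=cv2.resize(e,(640,280),interpolation=cv2.INTER_NEAREST)
o=np.zeros((560,800,3),np.uint8); o[:266,:798]=np.hstack(c); o[275:555,:640]=e
cv2.imwrite("pics/c1.png",o)
E
```

```text
jig [ 0.46924272  0.09785332 -1.10339687] [-0.  -0.2 -1.2  0.5 -1.5 -0.2  0.6 -0.3 -0.9 -0.8  0.4  1.1 -0.6  0.5
 -1.2 -0.2  1.5 -2.1  1.2 -2.1 -0.3  0.5 -0.1 -2.  -1.  -0.6  0.2 -0.6
 -1.1  0.1 -0.5  0.1]
gl (array([0.43053594, 0.26146201, 0.05546613]), np.float64(0.5153933094065436)) [[0.43060902 0.26317856 0.057     ]]
gr (array([0.35931836, 0.22834876, 0.05697222]), np.float64(0.5750149961697923)) [[0.35918958 0.22713327 0.057     ]]
ey (array([0.48588895, 0.06319824, 0.05585143]), np.float64(0.49638357438537317)) [[0.48636423 0.06392908 0.056     ]]
wrist only [ 0.46971001  0.09720964 -1.10658747] [-0.9 -0.6  0.8  0.7 -0.2  0.2 -0.6 -0.5  0.   0.7  0.8 -0.4  0.1  0.1]
scene0 226 122
side0 211 126
w1 430 52
```

View pics/c1.png

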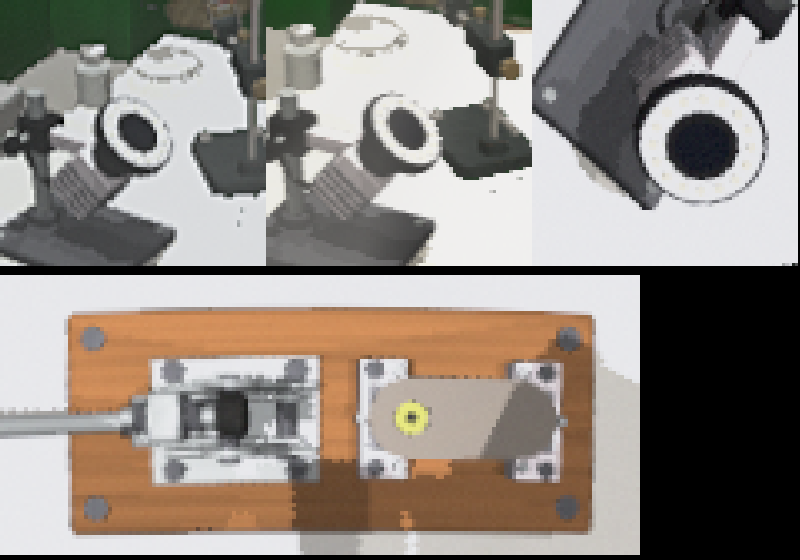

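The crops show the lens's dark disc at about (267,161) in the scene view, (253,163) in the side view and (481,96) in the wrist view. The pendant lies centred in the nest with its eyelet towards the clamp. Next I'll fit the lens pose from the disc contours and the stand plate's edges.

```bash
cat > lens.py <<'E'
from fit import *
def disc(im,c,win=14,t=70):
    g=cv2.cvtColor(im,cv2.COLOR_BGR2GRAY);g=cv2.resize(g,None,fx=4,fy=4,interpolation=cv2.INTER_LINEAR)
    _,b=cv2.threshold(g,t,255,cv2.THRESH_BINARY_INV)
    cs,_=cv2.findContours(b,cv2.RETR_CCOMP,cv2.CHAIN_APPROX_NONE)
    q=[(x,cv2.contourArea(x)) for x in cs if cv2.pointPolygonTest(x,(c[0]*4.,c[1]*4.),False)>0]
    x=min(q,key=lambda a:a[1])[0][:,0,:]; return ((x+.5)/4-.5)
C=[]
for n,m,f,c in (("scene0",S,0,(267.2,161.4)),("side0",D,0,(253.4,162.7)),("w1",W,1,(481.1,95.9))):
    p=disc(cv2.imread(f"pics/{n}.png"),c); e=cv2.fitEllipse(p.astype(np.float32)); print(n,e,len(p)); C.append((m,f,p,e))
X,r=tri([(m,f,e[0]) for m,f,p,e in C],(.63,-.13,.118));print('lens',X,r)
def frame(h,t=np.radians(40)):
    hh=np.array([np.cos(h),np.sin(h),0]);up=np.array([0,0,1.])
    z=np.sin(t)*hh+np.cos(t)*up;x=-np.cos(t)*hh+np.sin(t)*up;return np.c_[x,np.cross(z,x),z]
a=np.linspace(0,2*np.pi,180,endpoint=False)
def res(p,t=np.radians(40)):
    F=frame(p[3],t if len(p)<6 else p[5]); P=p[:3]+p[4]*(np.cos(a)[:,None]*F[:,0]+np.sin(a)[:,None]*F[:,1]); o=[]
    for m,f,c,e in C:
        q=proj(P,m,f); E=cv2.fitEllipse(q.astype(np.float32))
        k1=[cv2.ellipse2Poly]  # compare second moments + centre
        M=lambda z:np.cov((z-z.mean(0)).T)
        def mom(E):
            th=np.radians(E[2]);U=np.array([[np.cos(th),-np.sin(th)],[np.sin(th),np.cos(th)]]);A=U@np.diag((np.array(E[1])/2)**2)@U.T
            s=np.sqrt(np.trace(A)); return [A[0,0]/s,A[0,1]/s,A[1,1]/s]
        o+=list(np.array(E[0])-e[0])+list(np.array(mom(E))-mom(e))
    return np.array(o)
if __name__=="__main__":
  for h0 in (2.5,3.,-2.8):
    s=least_squares(res,[*X,h0,.017]);print('40deg',s.x,np.degrees(s.x[3]),s.cost,s.fun.round(2))
    s=least_squares(res,[*X,h0,.017,.7]);print('free',s.x,np.degrees(s.x[[3,5]]),s.cost)
  # plate corners on table plane z~.012, wrist view
  def ray(m,p,z):
    return least_squares(lambda x:proj([x[0],x[1],z],m,1)[0]-np.array(p)*.7,[.65,-.1]).x
  P=[ray(W,p,.012) for p in ((656,46),(611,117),(660,163))]
  print(P,[np.degrees(np.arctan2(*(P[i]-P[i+1])[::-1])) for i in (0,1)],[np.linalg.norm(P[i]-P[i+1]) for i in (0,1)])
E
python3 lens.py | grep -v jig
```

```text
-1.2 -0.2  1.5 -2.1  1.2 -2.1 -0.3  0.5 -0.1 -2.  -1.  -0.6  0.2 -0.6
 -1.1  0.1 -0.5  0.1]
gl (array([0.43053594, 0.26146201, 0.05546613]), np.float64(0.5153933094065436)) [[0.43060902 0.26317856 0.057     ]]
gr (array([0.35931836, 0.22834876, 0.05697222]), np.float64(0.5750149961697923)) [[0.35918958 0.22713327 0.057     ]]
ey (array([0.48588895, 0.06319824, 0.05585143]), np.float64(0.49638357438537317)) [[0.48636423 0.06392908 0.056     ]]
wrist only [ 0.46971001  0.09720964 -1.10658747] [-0.9 -0.6  0.8  0.7 -0.2  0.2 -0.6 -0.5  0.   0.7  0.8 -0.4  0.1  0.1]
scene0 ((266.84130859375, 161.2010955810547), (8.258088111877441, 12.417572021484375), 134.0052032470703) 120Traceback (most recent call last):
  File "lens.py", line 10, in <module>
    p=disc(cv2.imread(f"pics/{n}.png"),c); e=cv2.fitEllipse(p.astype(np.float32)); print(n,e,len(p)); C.append((m,f,p,e))
  File "lens.py", line 7, in disc
    x=min(q,key=lambda a:a[1])[0][:,0,:]; return ((x+.5)/4-.5)
      ~~~^^^^^^^^^^^^^^^^^^^^^
ValueError: min() iterable argument is empty
```

```bash
sed -i 's/^def disc.*/def disc(im,c,t=60):/; s/C.append((m,f,p,e))/C.append((m,f,p,e))/' lens.py
python3 - <<'E'
import re
s=open('lens.py').read()
s=s.replace("q=[(x,cv2.contourArea(x)) for x in cs if cv2.pointPolygonTest(x,(c[0]*4.,c[1]*4.),False)>0]","q=[(x,cv2.contourArea(x)) for x in cs if cv2.pointPolygonTest(x,(c[0]*4+1.5,c[1]*4+1.5),False)>0 and 300<cv2.contourArea(x)<20000]\n    if not q: return disc(im,c,t+10) if t<150 else print(c,[(cv2.contourArea(x)) for x in cs][:5])")
open('lens.py','w').write(s)
E
python3 lens.py | tail -n +9
python3 - <<'E'
import cv2
i=cv2.imread("pics/side0.png",0);print(i[152:174,240:268])
E
```

```text
side0 ((253.1216278076172, 164.53939819335938), (7.139216423034668, 11.65573787689209), 145.32730102539062) 119
w1 ((480.5497741699219, 95.26302337646484), (18.86338996887207, 20.105161666870117), 96.14978790283203) 235
lens [ 0.63210654 -0.13104063  0.11627684] 0.3497130658762659
40deg [ 0.6313137  -0.13030882  0.11732029  2.50011832  0.01369799] 143.2462281703299 2.510669983816159 [ 0.31 -0.23  0.34 -1.    0.04 -0.53 -0.33  1.08 -0.81 -0.1  -0.38  0.42
 -1.01  0.43  0.16]
free [ 0.63119411 -0.12919912  0.11827602  2.62523229  0.01386993  0.70028815] [150.41473032  40.12355521] 2.080111811170049
40deg [ 0.63170172 -0.13113042  0.11739414  2.99999401  0.01503676] 171.8869954913656 1.0265642282766017 [ 0.31 -0.43  0.18 -0.13  0.26 -0.58 -0.56  0.85  0.16  0.09  0.1   0.43
 -0.12  0.04 -0.16]
free [ 0.63100538 -0.1289726   0.11851586  2.9905712   0.01459896  0.66628304] [171.34710817  38.17520636] 1.174859594700484
40deg [ 0.63192773 -0.13105703  0.11543071 -2.80145319  0.01551765] -160.51144417855963 3.312474375993528 [ 0.24  0.29 -0.04  0.9  -0.08 -0.67  0.17  0.86  1.21 -0.46 -0.65 
[... 2264 characters left out ...]
 79  79  80  81  82 131 208 234 234 223 161  77  75  73  71  68  67  67
  102 192 237 236 218 126  82  80  79  77]
 [ 80  80  80  80  80  82 158 227 233 234 225 162  80  73  71  70  68  67
  171 234 232 235 217 125  81  81  79  78]
 [ 81  80  81  80  80  81  89 161 226 234 235 236 224 161  78  68  86 182
  237 237 236 236 227 163  73  83  80  79]
 [ 81  81  81  80  80  81  81  86 160 226 235 234 234 236 236 236 234 233
  236 236 236 237 218 121  62  69  78  78]
 [ 81  82  82  82  81  83  80  80  84 144 218 228 224 235 235 235 236 235
  236 231 226 227 180 119  58  61  65  72]
 [ 81  82  82  81  81  81  81  78  77  77  99 168 225 237 235 236 232 229
  235 236 237 209 178 205  58  58  58  67]]
```

```bash
sed -i 's/t=60):/t=155):/; s/least_squares(res,\(.*\]\));/least_squares(res,\1,diff_step=3e-3,x_scale=[.01,.01,.01,.2,.003,.1][:5 if "40" in "X" else None]);/' lens.py
sed -i "s/,x_scale=[^)]*)/)/" lens.py; python3 lens.py | tail -n +8
```

```text
scene0 ((266.6940612792969, 161.218505859375), (9.888251304626465, 13.962712287902832), 134.84982299804688) 139
side0 ((252.78773498535156, 164.18142700195312), (9.128669738769531, 14.198820114135742), 140.17066955566406) 131
w1 ((480.48223876953125, 95.26045989990234), (20.367496490478516, 21.952909469604492), 96.48857116699219) 244
lens [ 0.63219475 -0.13069467  0.11677283] 0.24724664084454165
40deg [ 0.63206369 -0.13082378  0.11680152  3.00229676  0.01661404] 172.01893341985704 0.20578201235966392 [ 0.3  -0.19 -0.    0.05 -0.04 -0.45  0.06  0.2   0.06 -0.06 -0.11  0.1
 -0.08  0.02  0.02]
free [ 0.63205802 -0.13081641  0.11680522  2.99778168  0.01661605  0.71525615] [171.7602383   40.98115844] 0.19154673310903914
40deg [ 0.63206362 -0.13082365  0.11680161  3.00234278  0.01661401] 172.0215699388213 0.20577817061624598 [ 0.3  -0.19 -0.    0.05 -0.04 -0.45  0.06  0.2   0.06 -0.06 -0.11  0.1
 -0.08  0.02  0.02]
free [ 0.63205799 -0.13081629  0.11680531  2.9977817   0.0166164   0.7151951 ] [171.76023914  40.97766067] 0.19155112454664086
40deg [ 0.63206358 -0.13082365  0.11680168 -3.2803358   0.01661503] -187.94939675658364 0.20577912563754405 [ 0.3  -0.19 -0.    0.05 -0.04 -0.45  0.06  0.2   0.06 -0.06 -0.11  0.1
 -0.08  0.02  0.01]
free [ 0.63205813 -0.13081657  0.11680505 -3.28521254  0.0166165   0.71513396] [-188.22881348   40.97415741] 0.19154597219580372
[array([ 0.75457582, -0.09931489]), array([ 0.63596019, -0.08477888]), array([ 0.62296202, -0.16943523])] [np.float64(-6.986599643599852), np.float64(81.27095726541059)] [np.float64(0.11950298492452784), np.float64(0.08564840710882017)]
```

```bash
cat >> h.py <<'E'
J=(.4695,.0975,-1.105)
LENS=np.array([.632,-.131,.1175]);HD=np.radians(172.2)
E
python3 - <<'E'
from h import *
p=jig(J,[[-.165,-.024,.038]])[0];print(p)
plan(p+[0,0,.09],down(J[2]))
E
```

```text
[0.37394968 0.23414237 0.038     ]
d [ -2.25  17.19 -20.27] [ 0.03 -0.    0.55] n>=6.7 row 7 [-0.322, 2.455, -2.896, 0.004, -0.0, 0.078]
```

>>> arm_command(
  deltas=[
    [[-0.3,2.8,-2.5,0,0,0],[-0.3,2.8,-2.5,0,0,0],[-0.4,2.8,-2.5,0,0,0.55],[-0.4,2.8,-2.5,0,0,0],[-0.4,2.8,-2.5,0,0,0],[-0.4,2.8,-2.5,0,0,0],[0,0.4,-2.5,0,0,0],[0,0,-2.7,0,0,0],[0,0,0,0,0,0],[0,0,0,0,0,0]],
  ],
  gripper=0.2,
  squeeze=10,
)

```text
t: 2.78
tool_pos: [0.3741, 0.2317, 0.1276]
orientation: [3.058, 0.717, -0.006]
force: [1.0, -0.0, 0.7]
opening: 0.0561
gripper_force: 0.0
```

```bash
python3 - <<'E'
from h import *
plan(jig(J,[[-.165,-.024,.038]])[0],down(J[2]))
import pickle
m=eyes.camera_model("wrist");im=eyes.read_camera("wrist");pickle.dump(m,open("w2.pkl","wb"));cv2.imwrite("pics/w2.png",im)
print(proj(jig(J,[[-.165,.04,.057],[-.165,-.04,.057],[-.165,-.024,.038]]),m,1))
cv2.imwrite("pics/w2b.png",cv2.resize(im,(800,600)))
E
```

```text
d [-0.02  0.24 -8.96] [ 0.12 -0.21  0.3 ] n>=2.2 row 3 [-0.005, 0.081, -2.985, 0.04, -0.068, 0.1]
[[281.54587304 130.70145014]
 [282.20043475 222.42818271]
 [282.26715538 199.5441268 ]]
```

View pics/w2b.png

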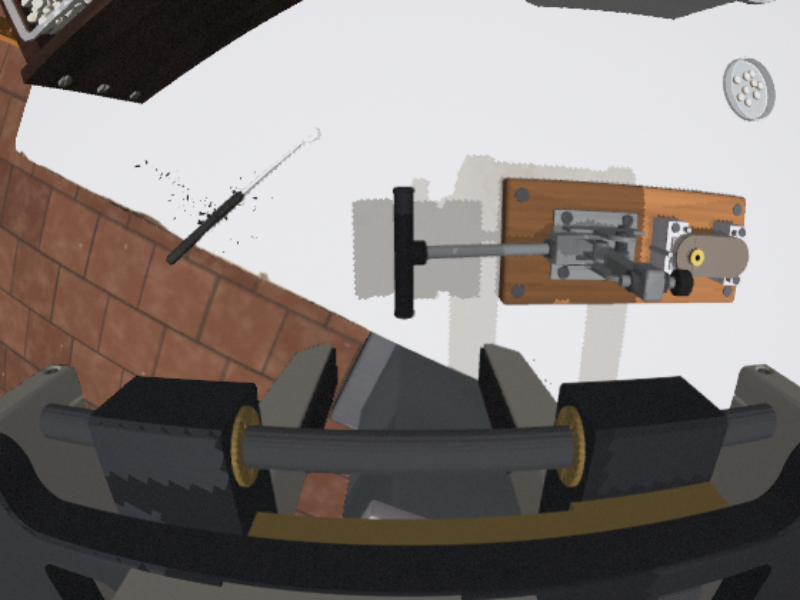

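The view shows bar ends at (403,187) and (403,318), within half a pixel of the prediction. Descending and gripping.

>>> arm_command(
  deltas=[
    [[0,0.1,-2.5,0,0,0],[0,0.1,-2.5,0,0,0],[0,0,-2.5,0,0,0],[0,0,-1.5,0,0,0],[0,0,0,0,0,0],[0,0,0,0,0,0]],
  ],
)

```text
t: 3.33
tool_pos: [0.3759, 0.2354, 0.0404]
orientation: [-3.058, -0.718, -0.002]
force: [0.3, 0.5, 0.5]
opening: 0.0556
gripper_force: 0.0
```

>>> arm_command(
  deltas=[
    [[0,0,0,0,0,0],[0,0,0,0,0,0],[0,0,0,0,0,0],[0,0,0,0,0,0],[0,0,0,0,0,0],[0,0,0,0,0,0],[0,0,0,0,0,0],[0,0,0,0,0,0]],
  ],
  gripper=-1,
  squeeze=10,
)

```text
t: 4.0
tool_pos: [0.3745, 0.2358, 0.0388]
orientation: [3.058, 0.721, -0.0]
force: [0.4, 0.2, 0.5]
opening: 0.007
gripper_force: 0.0
```

```bash
python3 - <<'E'
from h import *
s=monitor.read_state();print(s['t'],s['tool_pos'],s['opening'],s['gripper_force'],s['force'])
th=np.radians(11.9+79.1*np.arange(0,37)/36)
P=jig(J,np.c_[-.008-.16*np.cos(th),0*th-.024,.024-.019+.16*np.sin(th)])
print(P[0],P[-1])
d=np.diff(P,axis=0)*100
for i in range(0,36,12): print([[round(float(v),2) for v in r]+[0,0,0] for r in d[i:i+12]])
E
```

```text
4.0 [0.37454354 0.23575985 0.03881516] 0.006994387105835787 0.0 [0.43039147 0.15506163 0.45831662]
[0.37414665 0.23375053 0.03799267] [0.44571794 0.09137359 0.16497563]
[[0.06, -0.12, 0.6, 0, 0, 0], [0.07, -0.14, 0.59, 0, 0, 0], [0.08, -0.16, 0.59, 0, 0, 0], [0.09, -0.18, 0.58, 0, 0, 0], [0.1, -0.2, 0.57, 0, 0, 0], [0.11, -0.22, 0.56, 0, 0, 0], [0.12, -0.24, 0.55, 0, 0, 0], [0.13, -0.26, 0.54, 0, 0, 0], [0.14, -0.28, 0.53, 0, 0, 0], [0.15, -0.3, 0.52, 0, 0, 0], [0.16, -0.31, 0.5, 0, 0, 0], [0.17, -0.33, 0.49, 0, 0, 0]]
[[0.17, -0.35, 0.47, 0, 0, 0], [0.18, -0.36, 0.46, 0, 0, 0], [0.19, -0.38, 0.44, 0, 0, 0], [0.2, -0.39, 0.43, 0, 0, 0], [0.21, -0.41, 0.41, 0, 0, 0], [0.21, -0.42, 0.39, 0, 0, 0], [0.22, -0.44, 0.37, 0, 0, 0], [0.23, -0.45, 0.35, 0, 0, 0], [0.23, -0.46, 0.33, 0, 0, 0], [0.24, -0.47, 0.31, 0, 0, 0], [0.24, -0.48, 0.29, 0, 0, 0], [0.25, -0.49, 0.27, 0, 0, 0]]
[[0.25, -0.5, 0.25, 0, 0, 0], [0.26, -0.51, 0.23, 0, 0, 0], [0.26, -0.52, 0.21, 0, 0, 0], [0.26, -0.52, 0.19, 0, 0, 0], [0.27, -0.53, 0.16, 0, 0, 0], [0.27, -0.53, 0.14, 0, 0, 0], [0.27, -0.54, 0.12, 0, 0, 0], [0.27, -0.54, 0.09, 0, 0, 0], [0.27, -0.54, 0.07, 0, 0, 0], [0.27, -0.55, 0.05, 0, 0, 0], [0.28, -0.55, 0.02, 0, 0, 0], [0.28, -0.55, 0.0, 0, 0, 0]]
```

```bash
python3 - <<'E'
from h import *
a=eyes.read_camera("side");b=eyes.read_camera("scene");w=eyes.read_camera("wrist");s=monitor.read_state();print(s['t'],s['opening'],s['gripper_force'],s['tool_pos'])
o=np.zeros((560,800,3),np.uint8)
o[:280,:400]=cv2.resize(a[260:400,230:430],(400,280),interpolation=2);o[:280,400:]=cv2.resize(b[240:380,190:390],(400,280),interpolation=2)
o[280:,:373]=cv2.resize(w,(373,280))
cv2.imwrite("pics/c2.png",o)
E
```

```text
4.15 0.00042341844315957995 0.0 [0.37452659 0.23575521 0.03876447]
```

View pics/c2.png

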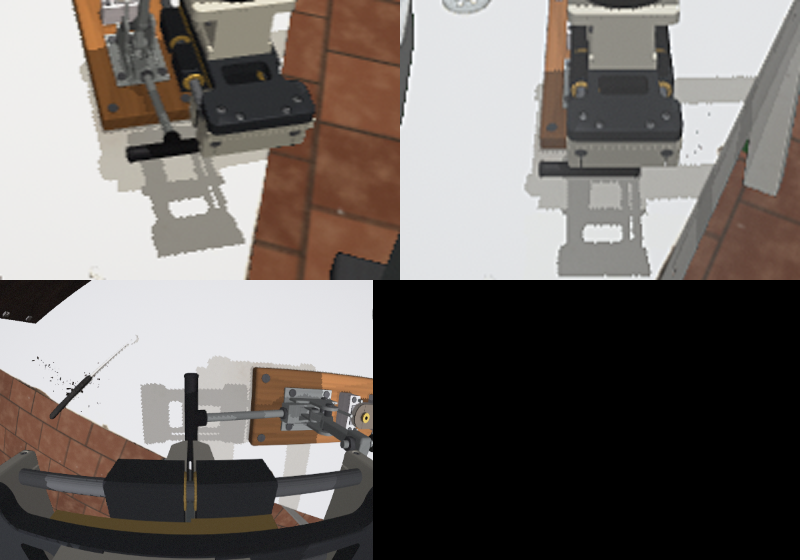

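The bar is still beside the fingers, but they closed to 0.4 mm, so the grasp missed. I'll compare the bar's predicted and seen pixels.

```bash
python3 - <<'E'
from h import *
m=eyes.camera_model("wrist");D=eyes.camera_model("side");s=monitor.read_state();Rc=R.from_rotvec(s['orientation']).as_matrix()
for a in (0,5,10,15,25):
    t=np.radians(11.9+a);P=jig(J,[[-.008-.16*np.cos(t),y,.024+.16*np.sin(t)] for y in (.04,0,-.04)])
    print(a,proj(P,m,1).round(0).tolist(),proj(P,D).round(0).tolist())
t=[s['tool_pos']+Rc@[0,0,-d] for d in (0,.019,.04)];print(proj(t,m,1),proj(t,D), Rc[:,2])
w=eyes.read_camera("wrist");cv2.imwrite("pics/c3.png",cv2.resize(w[110:310,180:400],(660,600),interpolation=2))
E
```

```text
0 [[287.0, 140.0], [287.0, 209.0], [287.0, 270.0]] [[292.0, 337.0], [317.0, 333.0], [340.0, 330.0]]
5 [[294.0, 142.0], [293.0, 215.0], [293.0, 280.0]] [[292.0, 330.0], [317.0, 326.0], [341.0, 323.0]]
10 [[304.0, 144.0], [303.0, 223.0], [302.0, 291.0]] [[292.0, 322.0], [317.0, 319.0], [341.0, 315.0]]
15 [[318.0, 146.0], [317.0, 231.0], [314.0, 303.0]] [[292.0, 314.0], [316.0, 311.0], [340.0, 307.0]]
25 [[363.0, 152.0], [357.0, 250.0], [349.0, 329.0]] [[290.0, 297.0], [315.0, 293.0], [339.0, 290.0]]
[[284.36729736 234.31306972]
 [284.26370184 245.08506182]
 [284.12609894 259.46024601]] [[329.41921879 339.22412404]
 [330.49419987 331.90492978]
 [331.72292486 323.5389435 ]] [-1.82447187e-04 -6.13268518e-05 -9.99999981e-01]
```

View pics/c3.png

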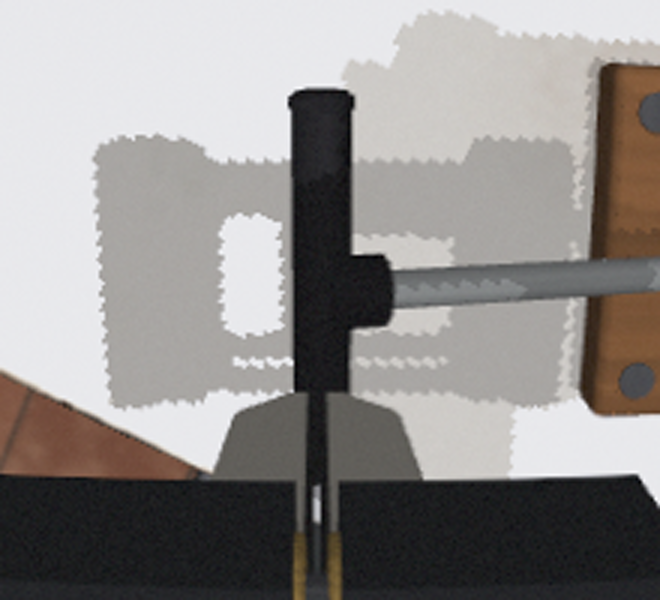

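The bar passes under the closed fingers. The visible tips (row 241, and the 50 px half-gap in the earlier picture) put the real tips about 31 mm behind the reported TCP. Lowering by that amount is safe either way, since the reported TCP would still be 8 mm above the table, so I'll reopen and go lower.

>>> arm_command(
  deltas=[
    [[0,0,0,0,0,0],[0,0,0,0,0,0],[0,-0.15,0,0,0,0],[0,0,0,0,0,0],[0,0,0,0,0,0],[0,0,0,0,0,0],[0,0,0,0,0,0]],
  ],
  gripper=0.0,
)

```text
t: 4.78
tool_pos: [0.3747, 0.2342, 0.0389]
orientation: [-3.058, -0.721, -0.0]
force: [0.7, 0.4, -0.9]
opening: 0.0424
gripper_force: 0.0
```

>>> arm_command(
  deltas=[
    [[0,0,-0.8,0,0,0],[0,0,-0.8,0,0,0],[0,0,-0.8,0,0,0],[0,0,-0.5,0,0,0],[0,0,0,0,0,0],[0,0,0,0,0,0]],
  ],
)

```text
t: 5.28
tool_pos: [0.374, 0.2339, 0.0091]
orientation: [3.057, 0.721, -0.003]
force: [0.2, 0.8, 0.3]
opening: 0.0464
gripper_force: 0.0
```

>>> arm_command(
  deltas=[
    [[0,0,0,0,0,0],[0,0,0,0,0,0],[0,0,0,0,0,0],[0,0,0,0,0,0],[0,0,0,0,0,0],[0,0,0,0,0,0],[0,0,0,0,0,0],[0,0,0,0,0,0],[0,0,0,0,0,0]],
  ],
  gripper=-1,
  squeeze=10,
)

```text
t: 6.03
tool_pos: [0.3746, 0.2346, 0.01]
orientation: [-3.057, -0.721, -0.0]
force: [-1.4, 3.9, 1.2]
opening: 0.0115
gripper_force: 10.0
```

The bar is now gripped (11.5 mm, 10 N), which confirms the tool offset. Swinging it round.

>>> arm_command(
  deltas=[
    [[0.06,-0.12,0.6,0,0,0],[0.07,-0.14,0.59,0,0,0],[0.08,-0.16,0.59,0,0,0],[0.09,-0.18,0.58,0,0,0],[0.1,-0.2,0.57,0,0,0],[0.11,-0.22,0.56,0,0,0],[0.12,-0.24,0.55,0,0,0],[0.13,-0.26,0.54,0,0,0],[0.14,-0.28,0.53,0,0,0],[0.15,-0.3,0.52,0,0,0],[0.16,-0.31,0.5,0,0,0],[0.17,-0.33,0.49,0,0,0]],
  ],
)

```text
t: 7.03
tool_pos: [0.3881, 0.2076, 0.0772]
orientation: [-3.056, -0.721, 0.0]
force: [-6.1, 8.2, 5.1]
opening: 0.0117
gripper_force: 10.0
```

>>> arm_command(
  deltas=[
    [[0.17,-0.35,0.47,0,0,0],[0.18,-0.36,0.46,0,0,0],[0.19,-0.38,0.44,0,0,0],[0.2,-0.39,0.43,0,0,0],[0.21,-0.41,0.41,0,0,0],[0.21,-0.42,0.39,0,0,0],[0.22,-0.44,0.37,0,0,0],[0.23,-0.45,0.35,0,0,0],[0.23,-0.46,0.33,0,0,0],[0.24,-0.47,0.31,0,0,0],[0.24,-0.48,0.29,0,0,0],[0.25,-0.49,0.27,0,0,0]],
  ],
)

```text
t: 8.03
tool_pos: [0.4143, 0.1557, 0.1227]
orientation: [-3.057, -0.721, -0.001]
force: [-4.5, 3.1, 6.8]
opening: 0.0117
gripper_force: 10.0
```

>>> arm_command(
  deltas=[
    [[0.25,-0.5,0.25,0,0,0],[0.26,-0.51,0.23,0,0,0],[0.26,-0.52,0.21,0,0,0],[0.26,-0.52,0.19,0,0,0],[0.27,-0.53,0.16,0,0,0],[0.27,-0.53,0.14,0,0,0],[0.27,-0.54,0.12,0,0,0],[0.27,-0.54,0.09,0,0,0],[0.27,-0.54,0.07,0,0,0],[0.27,-0.55,0.05,0,0,0],[0.28,-0.55,0.02,0,0,0],[0.28,-0.55,0.0,0,0,0]],
  ],
)

```text
t: 9.03
tool_pos: [0.4462, 0.0915, 0.1363]
orientation: [-3.058, -0.72, 0.001]
force: [-10.5, 18.1, 5.7]
opening: 0.0119
gripper_force: 10.4
```

>>> arm_command(
  deltas=[
    [[0,0,0,0,0,0],[0,0,0,0,0,0],[0,0,0,0,0,0]],
  ],
)

```text
t: 9.28
tool_pos: [0.4459, 0.092, 0.1363]
orientation: [-3.057, -0.72, 0.001]
force: [-2.9, 2.5, 2.4]
opening: 0.012
gripper_force: 10.0
```

```bash
python3 - <<'E'
from h import *
s=monitor.read_state();d=s['tool_pos']-[.3746,.2346,.01];u=np.array([.4491,-.8935])
print(s['t'],s['tool_pos'],'dx',d[:2]@u,'dy',d[:2]@[.8935,.4491],'dz',d[2],'expect .160 .127',s['force'],s['force'][:2]@u,s['opening'],s['gripper_force'])
E
```

```text
9.2833 [0.44593557 0.0920295  0.13630849] dx 0.15942353975703089 dy -0.00029008200896342765 dz 0.12630849046312742 expect .160 .127 [-2.93201534  2.45533363  2.44262377] -3.510608689085207 0.012021451595963186 10.001391470432281
```

>>> arm_command(
  deltas=[
    [[0.07,-0.13,0,0,0,0],[0.07,-0.13,0,0,0,0],[0,0,0,0,0,0],[0,0,0,0,0,0]],
  ],
)

```text
t: 9.62
tool_pos: [0.446, 0.0919, 0.1363]
orientation: [-3.052, -0.722, 0.004]
force: [-8.7, 13.2, 5.5]
opening: 0.0115
gripper_force: 10.0
```

>>> arm_command(
  deltas=[
    [[0.07,-0.13,0,0,0,0],[0.07,-0.13,0,0,0,0],[0,0,0,0,0,0],[0,0,0,0,0,0]],
  ],
)

```text
t: 9.95
tool_pos: [0.447, 0.09, 0.1362]
orientation: [-3.051, -0.722, 0.005]
force: [-11.6, 14.6, 7.1]
opening: 0.0157
gripper_force: 10.0
```

The handle is at its stop: extra push raises the force without motion. Now I'll swing it back open.

>>> arm_command(
  deltas=[
    [[-0.14,0.26,0,0,0,0],[-0.14,0.26,0,0,0,0],[-0.28,0.55,0,0,0,0],[-0.28,0.55,-0.02,0,0,0],[-0.27,0.55,-0.05,0,0,0],[-0.27,0.54,-0.07,0,0,0],[-0.27,0.54,-0.09,0,0,0],[-0.27,0.54,-0.12,0,0,0],[-0.27,0.53,-0.14,0,0,0],[-0.27,0.53,-0.16,0,0,0],[-0.26,0.52,-0.19,0,0,0],[-0.26,0.52,-0.21,0,0,0]],
  ],
  squeeze=15,
)

```text
t: 10.95
tool_pos: [0.4193, 0.1464, 0.1261]
orientation: [3.058, 0.721, 0.001]
force: [1.0, 0.0, 1.7]
opening: 0.0115
gripper_force: 15.0
```

>>> arm_command(
  deltas=[
    [[-0.26,0.51,-0.23,0,0,0],[-0.25,0.5,-0.25,0,0,0],[-0.25,0.49,-0.27,0,0,0],[-0.24,0.48,-0.29,0,0,0],[-0.24,0.47,-0.31,0,0,0],[-0.23,0.46,-0.33,0,0,0],[-0.23,0.45,-0.35,0,0,0],[-0.22,0.44,-0.37,0,0,0],[-0.21,0.42,-0.39,0,0,0],[-0.21,0.41,-0.41,0,0,0],[-0.2,0.39,-0.43,0,0,0],[-0.19,0.38,-0.44,0,0,0]],
  ],
  squeeze=10,
)

```text
t: 11.95
tool_pos: [0.3917, 0.2001, 0.0849]
orientation: [3.058, 0.721, -0.0]
force: [2.8, 0.4, 0.9]
opening: 0.0113
gripper_force: 10.0
```

>>> arm_command(
  deltas=[
    [[-0.18,0.36,-0.46,0,0,0],[-0.17,0.35,-0.47,0,0,0],[-0.17,0.33,-0.49,0,0,0],[-0.16,0.31,-0.5,0,0,0],[-0.15,0.3,-0.52,0,0,0],[-0.14,0.28,-0.53,0,0,0],[-0.13,0.26,-0.54,0,0,0],[-0.12,0.24,-0.55,0,0,0],[-0.11,0.22,-0.56,0,0,0],[-0.1,0.2,-0.57,0,0,0],[-0.09,0.18,-0.58,0,0,0],[-0.08,0.16,-0.59,0,0,0]],
  ],
)

```text
t: 12.95
tool_pos: [0.3757, 0.2319, 0.0211]
orientation: [-3.058, -0.721, 0.0]
force: [0.0, -0.8, 0.9]
opening: 0.0119
gripper_force: 10.0
```

>>> arm_command(
  deltas=[
    [[-0.07,0.14,-0.59,0,0,0],[-0.06,0.12,-0.6,0,0,0],[0,0,-0.2,0,0,0],[0,0,0,0,0,0],[0,0,0,0,0,0]],
  ],
)

```text
t: 13.37
tool_pos: [0.3745, 0.2346, 0.0078]
orientation: [-3.057, -0.721, 0.0]
force: [-1.2, 1.7, 2.1]
opening: 0.0114
gripper_force: 10.0
```

>>> arm_command(
  deltas=[
    [[0,0,0.1,0,0,0],[0,0,0,0,0,0],[0,0,0,0,0,0],[0,0,0,0,0,0],[0,0,0,0,0,0],[0,0,0,0,0,0],[0,0,2,0,0,0],[0,0,4,0,0,0],[0,0,4,0,0,0],[0,0,4,0,0,0],[0,0,4,0,0,0],[0,0,2,0,0,0]],
  ],
  gripper=0.2,
)

```text
t: 14.37
tool_pos: [0.3763, 0.2351, 0.2145]
orientation: [-3.056, -0.72, -0.01]
force: [-0.0, 0.6, 0.9]
opening: 0.0557
gripper_force: 0.0
```

```bash
python3 - <<'E'
from h import *
plan(jig(J,[[.058,0,.20]])[0],down(J[2]+np.pi/2))
E
```

```text
d [ 11.92 -18.94  -1.45] [-0.4   0.15 90.16] n>=12.9 row 13 [0.917, -1.457, -0.112, -0.031, 0.011, 6.936]
```

>>> arm_command(
  deltas=[
    [[0.9,-1.5,0,0,0,7],[0.9,-1.5,0,0,0,7],[0.9,-1.5,0,0,0,7],[0.9,-1.5,0,0,0,7],[0.9,-1.5,0,0,0,7],[0.9,-1.5,0,0,0,7],[0.9,-1.5,0,0,0,7],[0.9,-1.5,0,0,0,7],[0.9,-1.5,0,0,0,7],[0.9,-1.5,0,0,0,7],[0.9,-1.5,0,0,0,7],[0.9,-1.5,0,0,0,7]],
  ],
  gripper=0.3,
)

```text
t: 15.37
tool_pos: [0.483, 0.0534, 0.2088]
orientation: [-1.782, -2.587, -0.0]
force: [0.9, 0.5, 0.8]
opening: 0.0602
gripper_force: 0.0
```

>>> arm_command(
  deltas=[
    [[1.0,-1.0,-1.4,0,0,6.1],[0,0,0,0,0,0],[0,0,0,0,0,0],[0,0,0,0,0,0]],
  ],
)

```text
t: 15.7
tool_pos: [0.4922, 0.0446, 0.1949]
orientation: [-1.654, -2.67, 0.0]
force: [-0.8, 0.2, -0.0]
opening: 0.0602
gripper_force: 0.0
```

```bash
python3 - <<'E'
from h import *
import pickle
s=monitor.read_state();m=eyes.camera_model("wrist");w=eyes.read_camera("wrist");pickle.dump((m,s),open("w3.pkl","wb"));cv2.imwrite("pics/w3.png",w)
print(s['t'],s['q'],s['opening'])
Rc=R.from_rotvec(s['orientation']).as_matrix()
plan(jig(J,[[.058,0,-.001]])[0],down(J[2]+np.pi/2))
pt=[[.058+.035,0,.052],[.058-.035,0,.052],[.058,.015,.052],[.058,-.015,.052],[.038,0,.053],[-.165,.04,.057],[-.165,-.04,.057]]
q=proj(jig(J,pt),m,1);print(q.round(1))
for p in q: 
    if 0<p[0]<560 and 0<p[1]<420: cv2.circle(w,(int(round(p[0])),int(round(p[1]))),2,(0,0,255),1)
cv2.imwrite("pics/w3b.png",cv2.resize(w,(800,600),interpolation=2))
E
```

```text
15.7 [-1.35680288e-02 -1.64074758e-01  1.75382151e+00  2.90548416e-04
  1.55248331e+00 -4.75023095e-01] 0.06019154355576814
d [  0.32   0.09 -19.62] [-0.01  0.    0.19] n>=4.9 row 5 [0.063, 0.018, -3.925, -0.002, 0.001, 0.038]
[[288.  219.3]
 [287.8 156.5]
 [301.7 188.5]
 [274.1 188.6]
 [287.9 170.5]
 [324.8 -13.4]
 [249.4 -13.3]]
```

View pics/w3b.png

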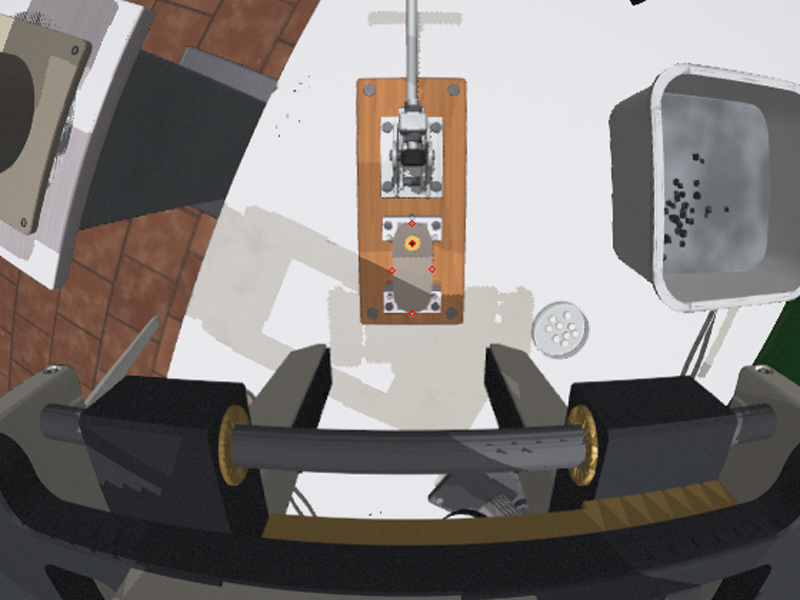

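Pendant, eyelet and clamp match the prediction within about a pixel; the clamp lies open. Descending on the pendant.

>>> arm_command(
  deltas=[
    [[0.3,0.1,-3,0,0,0.2],[0,0,-3,0,0,0],[0,0,-3,0,0,0],[0,0,-2.5,0,0,0],[0,0,-2,0,0,0],[0,0,-1.5,0,0,0],[0,0,0,0,0,0],[0,0,0,0,0,0]],
  ],
)

```text
t: 16.42
tool_pos: [0.495, 0.0459, 0.0449]
orientation: [-1.646, -2.675, 0.001]
force: [-0.5, 0.5, 0.4]
opening: 0.0604
gripper_force: 0.0
```

>>> arm_command(
  deltas=[
    [[0,0,-1,0,0,0],[0,0,-1,0,0,0],[0,0,-1,0,0,0],[0,0,-1,0,0,0],[0,0,-0.6,0,0,0],[0,0,0,0,0,0],[0,0,0,0,0,0],[0,0,0,0,0,0]],
  ],
)

```text
t: 17.08
tool_pos: [0.4959, 0.0452, -0.001]
orientation: [1.646, 2.676, 0.0]
force: [0.0, 0.1, 0.1]
opening: 0.0603
gripper_force: 0.0
```

```bash
python3 - <<'E'
from h import *
plan(jig(J,[[.058,0,-.001]])[0],down(J[2]+np.pi/2))
E
```

```text
d [-0.03  0.04 -0.  ] [-0.    0.01 -0.13] n>=0.0 row 1 [-0.031, 0.044, -0.005, -0.001, 0.013, -0.131]
```

>>> arm_command(
  deltas=[
    [[0,0,0,0,0,0],[0,0,0,0,0,0],[0,0,0,0,0,0],[0,0,0,0,0,0],[0,0,0,0,0,0],[0,0,0,0,0,0],[0,0,0,0,0,0],[0,0,0,0,0,0]],
  ],
  gripper=-1,
  squeeze=25,
)

```text
t: 17.75
tool_pos: [0.4958, 0.0453, -0.001]
orientation: [1.645, 2.676, 0.0]
force: [-0.3, -0.1, 1.9]
opening: 0.0297
gripper_force: 25.0
```

```bash
python3 - <<'E'
from h import *
import pickle
s=monitor.read_state();print(s['t'],s['tool_pos'],s['opening'],s['gripper_force'],s['force'])
Rt=R.from_rotvec(s['orientation']).as_matrix()
# pendant in nest: x=-jig x, z up
y=J[2]+np.pi; Rp=R.from_euler('z',y).as_matrix(); pp=jig(J,[[.058,0,.044]])[0]
Rtp=Rt.T@Rp; tp=Rt.T@(pp-s['tool_pos']); print(Rtp.round(3),tp)
h=np.array([np.cos(HD),np.sin(HD),0]);t=np.radians(40);z=np.sin(t)*h+[0,0,np.cos(t)];x=-np.cos(t)*h+[0,0,np.sin(t)]
F=np.c_[x,np.cross(z,x),z]
Rg=F@Rtp.T; pg=LENS+.1*z-Rg@tp
pickle.dump((Rtp,tp,F,Rg,pg),open("goal.pkl","wb"))
print('goal',pg,Rg.round(3)); plan(pg,Rg)
E
```

```text
17.75 [ 0.49575335  0.04526764 -0.00100139] 0.029668809037564088 24.999200105667114 [-0.25770162 -0.06596975  1.85181327]
[[ 1.     0.002 -0.   ]
 [ 0.002 -1.     0.   ]
 [-0.    -0.    -1.   ]] [ 4.53838387e-04  1.29728522e-05 -4.50014442e-02]
goal [ 0.59662667 -0.12615151  0.15933632] [[ 0.759 -0.134  0.637]
 [-0.102 -0.991 -0.087]
 [ 0.643  0.002 -0.766]]
d [ 10.09 -17.14  16.03] [  39.64  -28.33 -118.47] n>=18.3 row 19 [0.531, -0.902, 0.844, 2.086, -1.491, -6.235]
```

Pendant gripped (29.7 mm, 25 N). Lifting it straight up, then turning.

>>> arm_command(
  deltas=[
    [[0,0,0.3,0,0,0],[0,0,0.6,0,0,0],[0,0,1,0,0,0],[0,0,2,0,0,0],[0,0,3,0,0,0],[0,0,3.5,0,0,0],[0,0,4,0,0,0],[0,0,4,0,0,0],[0,0,4,0,0,0],[0,0,4,0,0,0],[0,0,2,0,0,0],[0,0,1,0,0,0]],
  ],
)

```text
t: 18.75
tool_pos: [0.4971, 0.0453, 0.2986]
orientation: [1.642, 2.671, 0.006]
force: [1.4, -0.6, -0.4]
opening: 0.0297
gripper_force: 25.0
```

>>> arm_command(
  deltas=[
    [[0,0,0,0,0,-2],[0,0,0,0,0,-5],[0,0,0,0,0,-7],[0,0,0,0,0,-7],[0,0,0,0,0,-7],[0,0,0,0,0,-7],[0,0,0,0,0,-7],[0,0,0,0,0,-7],[0,0,0,0,0,-7],[0,0,0,0,0,-7],[0,0,0,0,0,-7],[0,0,0,0,0,-7]],
  ],
)

```text
t: 19.75
tool_pos: [0.4949, 0.0452, 0.2917]
orientation: [-2.956, -1.061, 0.003]
force: [0.7, 0.3, -0.2]
opening: 0.0295
gripper_force: 25.0
```

>>> arm_command(
  deltas=[
    [[0,0,0,0,0,-7],[0,0,0,0,0,-7],[0,0,0,0,0,-7],[0,0,0,0,0,-7],[0,0,0,0,0,-7],[0,0,0,0,0,-7],[0,0,0,0,0,-4.5],[0,0,0,0,0,-1],[0,0,0,0,0,0]],
  ],
)

```text
t: 20.5
tool_pos: [0.4951, 0.0452, 0.2921]
orientation: [3.135, -0.208, -0.002]
force: [0.0, -0.6, -2.3]
opening: 0.0297
gripper_force: 25.0
```

```bash
python3 - <<'E'
from h import *
import pickle
Rtp,tp,F,Rg,pg=pickle.load(open("goal.pkl","rb"))
s=monitor.read_state();print(s['t'],s['q'].round(2),s['tool_pos'],s['opening'])
plan(pg+.12*F[:,2],Rg)
E
```

```text
20.5 [-0.01 -0.17  1.58 -0.    1.73  1.69] [0.49511232 0.04524914 0.29207797] 0.02972794220009239
d [  2.51 -16.09  -4.08] [ -5.42 -39.71  -0.05] n>=5.7 row 6 [0.418, -2.682, -0.68, -0.904, -6.618, -0.008]
```

>>> arm_command(
  deltas=[
    [[0.3,-2,-0.4,-0.7,-5,0],[0.3,-2,-0.5,-0.7,-5,0],[0.3,-2,-0.5,-0.7,-5,0],[0.3,-2,-0.5,-0.7,-5,0],[0.3,-2,-0.5,-0.7,-5,0],[0.3,-2,-0.5,-0.7,-5,0],[0.3,-2,-0.6,-0.7,-5,0],[0.4,-2.1,-0.6,-0.5,-4.7,0],[0,0,0,0,0,0],[0,0,0,0,0,0],[0,0,0,0,0,0]],
  ],
)

```text
t: 21.42
tool_pos: [0.5251, -0.1173, 0.2527]
orientation: [2.904, -0.195, 1.053]
force: [-0.8, -0.5, -0.5]
opening: 0.0296
gripper_force: 25.0
```

```bash
python3 - <<'E'
from h import *
import pickle
Rtp,tp,F,Rg,pg=pickle.load(open("goal.pkl","rb"))
s=monitor.read_state();print(s['t'],s['q'].round(2),s['tool_pos'],s['opening'])
plan(pg,Rg)
E
```

```text
21.4167 [-0.49 -0.89  2.31  0.26  1.07  1.17] [ 0.52514498 -0.11733421  0.2526693 ] 0.029601353639432223
d [ 7.15 -0.88 -9.33] [-0.06 -0.13 -0.  ] n>=2.9 row 3 [2.383, -0.294, -3.111, -0.02, -0.044, -0.002]
```

>>> arm_command(
  deltas=[
    [[1,-0.1,-1.3,0,0,0],[1.2,-0.15,-1.6,0,0,0],[1.2,-0.15,-1.6,0,0,0],[1.2,-0.15,-1.6,0,0,0],[1,-0.15,-1.4,0,0,0],[0.8,-0.1,-1,0,0,0],[0.5,-0.05,-0.6,0,0,0],[0.25,-0.05,-0.2,0,0,0],[0,0,0,0,0,0],[0,0,0,0,0,0]],
  ],
)

```text
t: 22.25
tool_pos: [0.5977, -0.1253, 0.1609]
orientation: [2.904, -0.192, 1.055]
force: [0.2, 0.2, -1.7]
opening: 0.0299
gripper_force: 25.0
```

```bash
python3 - <<'E'
from h import *
import pickle
Rtp,tp,F,Rg,pg=pickle.load(open("goal.pkl","rb"))
s=monitor.read_state();print(s['t'],s['q'].round(3),s['tool_pos'],s['opening'],s['gripper_force'])
plan(pg,Rg)
w=eyes.read_camera("wrist");m=eyes.camera_model("wrist");D=eyes.camera_model("side");S=eyes.camera_model("scene");a=eyes.read_camera("side");b=eyes.read_camera("scene")
Rt=R.from_rotvec(s['orientation']).as_matrix()
t=np.linspace(-np.pi/2,np.pi/2,12)
o=np.r_[np.c_[.02+.015*np.cos(t),.015*np.sin(t)],np.c_[-.02-.015*np.cos(t),-.015*np.sin(t)]]
top=np.c_[o,o[:,0]*0+.008];bot=np.c_[o,o[:,0]*0]
W=lambda P:s['tool_pos']+(P@Rtp.T+tp)@Rt.T
for img,mm,f in ((w,m,1),(a,D,0),(b,S,0)):
    img_=cv2.resize(img,None,fx=3,fy=3,interpolation=2)
    for P,c in ((top,(0,0,255)),(bot,(255,255,0))):
        q=((proj(W(P),mm,f)+.5)*3).round().astype(np.int32); cv2.polylines(img_,[q],True,c,1)
    c0=(proj(W(np.array([[0,0,.004]])),mm,f)[0]*3).astype(int); x0,y0=max(0,c0[0]-200),max(0,c0[1]-150)
    img[:]=0; cr=img_[y0:y0+300,x0:x0+400]; img[:cr.shape[0],:cr.shape[1]]=cr
O=np.zeros((600,800,3),np.uint8);O[:300,:400]=w[:300,:400];O[:300,400:]=a[:300,:400];O[300:,:400]=b[:300,:400]
cv2.imwrite("pics/f.png",O)
E
```

```text
22.25 [-0.412 -0.553  2.291  0.264  0.743  1.157] [ 0.59774517 -0.12533853  0.16085287] 0.02985526616936208 24.998955130577087
d [-0.11 -0.08 -0.15] [-0.06 -0.04 -0.12] n>=0.1 row 1 [-0.112, -0.081, -0.152, -0.062, -0.037, -0.118]
```

View pics/f.png

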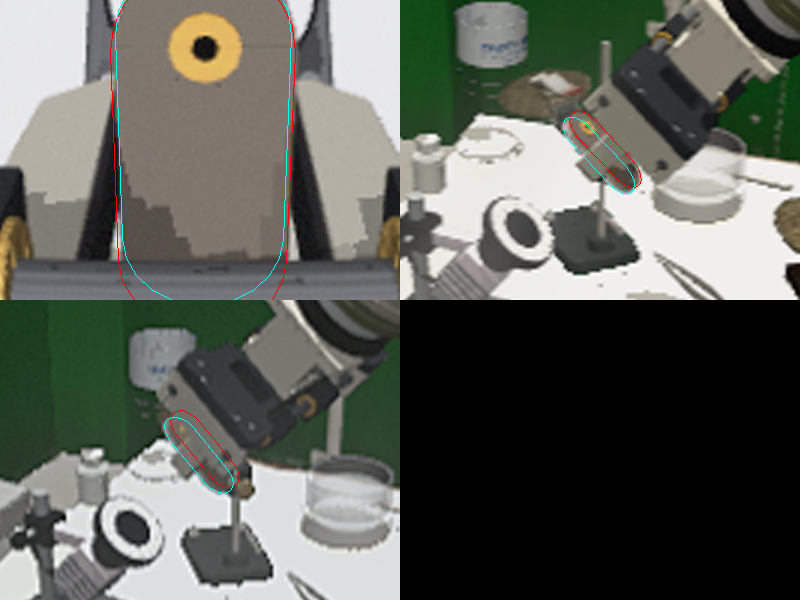

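```bash
python3 - <<'E'
from h import *
import pickle
Rtp,tp,F,Rg,pg=pickle.load(open("goal.pkl","rb"))
s=monitor.read_state();m=eyes.camera_model("wrist");w=eyes.read_camera("wrist")
Rt=R.from_rotvec(s['orientation']).as_matrix();W=lambda P:s['tool_pos']+(np.array(P)@Rtp.T+tp)@Rt.T
plan(pg,Rg)
hsv=cv2.cvtColor(w,cv2.COLOR_BGR2HSV);b=((hsv[...,1]>110)&(hsv[...,2]>120)&(abs(hsv[...,0].astype(int)-22)<10)).astype(np.uint8)
t=np.linspace(0,2*np.pi,60);ring=lambda z:proj(W(np.c_[.02+.006*np.cos(t),.006*np.sin(t),0*t+z]),m,1).astype(np.float32)
c=proj(W([[.02,0,.009]]),m,1)[0];n,l,st,ce=cv2.connectedComponentsWithStats(b)
i=min(range(1,n),key=lambda i:np.hypot(*(ce[i]-c))+(st[i,4]<50)*1e3);cs,_=cv2.findContours((cv2.resize((l==i).astype(np.float32),None,fx=4,fy=4)>.5).astype(np.uint8),0,1)
print('seen',[np.array(v)/4 for v in cv2.fitEllipse(max(cs,key=len))],'area',st[i])
for z in (.009,.012): print(z,cv2.fitEllipse(ring(z)))
g=cv2.cvtColor(w,cv2.COLOR_BGR2GRAY)
for xx in (0.,.005):
  P=proj(W([[xx,.015,.008],[xx,-.015,.008]]),m,1);r=int(round(P[0,1]));u0,u1=sorted(P[:,0]);print('edges pred',P.round(1).tolist(),g[r,int(u0)-6:int(u0)+7],g[r,int(u1)-6:int(u1)+7])
E
```

```text
d [-0.05  0.   -0.09] [-0.07 -0.04 -0.01] n>=0.0 row 1 [-0.051, 0.002, -0.09, -0.074, -0.044, -0.014]
seen [array([285.72186279, 229.72952271]), array([22.92788696, 23.88406944]), np.float64(23.270702362060547)] area [274 218  24  24 384]
0.009 ((284.9692077636719, 231.28993225097656), (23.319839477539062, 24.79071044921875), 90.26189422607422)
0.012 ((284.9596862792969, 233.4097137451172), (23.688934326171875, 25.246763229370117), 90.26187133789062)
edges pred [[255.5, 267.5], [314.3, 267.6]] [127  68  42  37  36  22  26  35  77  80  80  81 120] [120 120 119 115 107 107  73  28  20  31  39  35  62]
edges pred [[255.1, 258.6], [314.7, 258.7]] [175 174 130  61  41  39  32  64 100  98 122 121 118] [119 120 121 119 120 112  79  40  37  36  51 119 167]
```

```bash
python3 - <<'E'
from h import *
import pickle
Rtp,tp,F,Rg,pg=pickle.load(open("goal.pkl","rb"))
s=monitor.read_state();Rt=R.from_rotvec(s['orientation']).as_matrix()
W=lambda P:s['tool_pos']+(np.array(P)@Rtp.T+tp)@Rt.T
e=W([[.02,0,.009]])[0];print('in lens frame (kin)',F.T@(e-LENS),s['t'])
O=[]
for n in("scene","side"):
    m=eyes.camera_model(n);w=eyes.read_camera(n);hsv=cv2.cvtColor(w,cv2.COLOR_BGR2HSV).astype(int);c=proj(e,m)[0]
    y,x=np.mgrid[:420,:560];k=(hsv[...,1]-75).clip(0,100)*(abs(hsv[...,0]-22)<10)*(hsv[...,2]>90)*(np.hypot(x-c[0],y-c[1])<7)
    p=np.array([(k*x).sum(),(k*y).sum()])/max(k.sum(),1);print(n,c,p,k.sum(),(k>0).sum());O.append((m,0,p))
X,r=tri(O,e);print('seen',F.T@(X-LENS),r)
E
```

```text
in lens frame (kin) [ 2.10129650e-02 -2.34644187e-05  1.09342551e-01] 22.45
scene [285.65871276 127.61571842] [283.52459016 128.75409836] 61 4
side [274.52166637 130.42831496] [274.56281407 130.63484087] 1194 22
seen [0.02005007 0.01703636 0.11911283] 0.6052130527856603
```

>>> arm_command(
  deltas=[
    [[-0.05,0,-0.1,0,0,0],[0,0,0,0,0,0],[0,0,0,0,0,0],[0,0,0,0,0,0],[0,0,0,0,0,0],[0,0,0,0,0,0]],
  ],
)

```text
t: 23.05
tool_pos: [0.5962, -0.1262, 0.1578]
orientation: [2.905, -0.196, 1.053]
force: [0.3, -0.5, -1.1]
opening: 0.0296
gripper_force: 25.0
```

```bash
python3 - <<'E'
from h import *
import pickle
from plant import ticket
Rtp,tp,F,Rg,pg=pickle.load(open("goal.pkl","rb"))
s=monitor.read_state();print(s['t'],s['opening'],s['gripper_force'],abs(s['dq']).max());plan(pg,Rg)
print(ticket.close_job())
E
```

```text
23.05 0.029583405173637105 24.999015033245087 0.00201969519362585
d [0.04 0.   0.15] [-0.12 -0.14  0.01] n>=0.0 row 1 [0.043, 0.003, 0.151, -0.124, -0.14, 0.01]
the job is handed in; nothing more can be done
None
```

The job is handed in (verdict not shown): the clamp was pressed to its locked stop and swung fully open, and the pendant is held still in front of the lens, within about 2 mm and 0.2° of the worked-out pose by the arm's readings; the eyelet being home is judged from the wrist view.

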